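Draw the drying basket from the oven with a hook and hang it on the balance

TASK

The wire basket with the moisture tins stands too deep in the drying oven for a gripper: use the drawing hook to draw it by its bail right out of the chamber onto the open door, and lay the hook back on the bench. Then take the basket by its bail, keep it level, hang the bail in both prongs of the hanging balance's yoke, and with the bail still in the gripper tug it gently down, with about 10 N, to be sure that it is caught. Let it go so that it hangs at rest for weighing, and leave the other things on the bench where they are.

Things in the scene. Friction and masses are not known exactly. Their poses are not given: they have to be found in the camera images.
- oven: White bench-top drying oven, 327 wide, 235 deep, 243 high, fixed. Origin at bench height under the middle of the chamber mouth, in the plane of the front; x points into the chamber, z up. Chamber y -118..118 mm, 205 deep, floor 60 and ceiling 215 mm over the bench. Beside the mouth: a control panel, y -193..-118
- door_mid (a point): middle of the top face of the oven's open drop-down door, which lies level with the chamber floor, 60 mm over the bench: 176 mm long (along x, from the mouth outwards), 256 mm wide; axes as the oven's. A thin stay at each side of the mouth (y +-122 mm) reaches 58 mm out and 60 mm up
- basket: Loose open wire basket, 100 (x) x 126 (y) x 38 mm high, 0.25 to 0.45 kg, two tins fixed below its rim. Origin: centre of its underside. A rigid bail of 8 mm rod stands over its middle: posts at x = 0, y = +-61, top bar along y; open between rim (38 mm) and bar (underside 96 mm). Starts on the chamber floor, centre 65-95 mm inside the mouth; slides easily (PTFE runners, friction about 0.12)
- bail_bar (a point): middle of the axis of the bail's top bar (8 mm rod), 100 mm above the basket's underside; y along the bar (straight for +-50 mm), z up
- hook: Loose drawing hook, 0.16 kg, lying lip up. Black grip 100 long, 22 wide, 24 high; from it a flat steel bar (14 wide, 5 thick, underside level with the grip's) runs forward to a turned-up lip 32 wide, 5 thick, rising to 24 mm above the underside. Origin: under the grip's middle, at its underside; x points to the lip (inner face at x = 215 mm), z up. Centre of mass about x = 35 mm
- balance: Hanging load-cell balance, fixed. Origin on the bench under the yoke's seat; x points to its column, z up. Base plate 18 mm high, x -68..194, y +-70 mm; column at x 155..184 mm, 275 high, with the read-out and, at x 130, the load-cell housing (172..221 mm high) from which the arm with the yoke reaches forward. The arm is stiff (0.1 mm per N); the load cell is spoilt by more than 30 N
- yoke_seat (a point): where the axis of a hung bar lies, midway between the yoke's two prongs, 195 mm over the bench . x to the column, y across the prongs, z up. Prongs: 7 mm rods at y = +-34 mm, from a crosspiece at x = 55 forward, dipping to the seat (x -10..12), then turned up to end at x = -32, 19 mm above the seat. The bail comes from the front, the prongs passing through it under its bar, then down
- timer: bench timer 71 x 67 x 19 mm, lying on the bench, to be left alone; origin under its centre
- beaker: glass beaker, diameter 54 mm, 67 mm high, to be left alone; origin under its centre
- seed_jar: sample jar with black lid, diameter 64 mm, 96 mm high, to be left alone; origin under its centre
- vial: small glass vial with a screw cap, diameter 27 mm, 56 mm high, to be left alone; origin under its centre

How it is judged:
By the outcome, as a careful person would: the job done as asked, in the order asked, and still so for the second after the job is handed in, with the robot touching nothing.
It also fails if it takes over 69 s, if anything falls off the work surface, if the arm or the gripper's body presses on something with over 40 N, if the wrist force passes 120 N, or if a joint passes its speed limit or range.

ROBOT

A 6-joint arm with a two-finger parallel gripper is mounted at the origin on a cart in front of the work surface, level with it; the furniture and walls round the work are solid. World frame = base frame: x ahead of the robot, y to its left, z up, the work surface at z = 0. Lengths are in m, angles in rad, forces in N, time in s.
With the tool pointing down it reaches from about 0.375 to 0.9 m from the base axis. Payload 3.1 kg.
Tool frame: the origin (TCP) lies midway between the tips of the shut fingers; the grasp point (between the pads) lies 19 mm behind it; x points along the fingers, y is the direction in which the jaws open and shut, and the axes are right-handed (so a half turn about x gives the same grasp; the last joint's range is limited). The gripper opens to 87 mm and grips with 3 to 60 N. Pads are 19 mm wide; open, the fingers measure 117 mm over their backs; the gripper's body (75 mm by 190 mm) begins 51 mm behind the grasp point.
Start: joints at [1.012, 0.527, 1.433, -0, 1.181, -0.178], TCP at [0.232, 0.58, 0.223] pointing down, gripper open.
Joint ranges: [-3.08, 3.08], [-0.75, 2.2], [0.22, 2.44], [-1.43, 4.57], [0, 2.65], [-2.85, 2.85]. Speed limits (rad/s): [2.79, 2.79, 3.14, 3.14, 3.14, 3.14].

INTERFACE

Orientations are given as a unit quaternion [x, y, z, w].
In Python, from rig import get_obs, imaging, robot gives the robot as it stands.
- The arm moves only by the shell command python3 -m inch 'ROWS' [FORCE]. ROWS is JSON, a list of rows, each a list of 3 entries, a list of its own where there are three numbers: the finger opening in mm, from 0 to 87, then the shift along the tool's x, y, z in mm, then the turn, a rotation vector about the tool's x, y, z in degrees. In form: [[grip, [dx, dy, dz], [wx, wy, wz]], ...]. A call has 1 to 12 rows; each row shifts and turns the pose as measured when the row begins, along the tool's axes as they then stand; what a row does not reach is not made up. A row lasts 1/8 s, in which the tool goes at most 62.5 mm and 10.7 degrees, less where a joint would pass 70% of its speed; a pose out of reach is approached as far as the arm can. A call with a gripper value outside its range is refused whole. The fingers move at their own pace and stop on an object; FORCE is the grip in N (left out, the last holds). Time passes only in rows, so rows that do not move let the fingers close. It gives the time, the measured TCP pose, the force and the opening at its end, in the units of the state.
- get_obs(): the state, without advancing time (a new reading comes with each control period).
- imaging.camera(name): name is "scene" or "top" or "wrist"; returns the picture (384x512x3 uint8, red, green, blue); there is no depth.
- imaging.camera_params(name): a dict with "camera_matrix" (3x3 intrinsics, pixels), "xyz" and "rotation" of the camera in the world. Camera axes: x right, y down, z forward; pixel columns grow to the right and rows downward; lengths in m; the calibration is good to about 2 mm. A picture is of the moment at which its call begins: read the wrist's pose just before it. camera_params takes no time and is no camera call; for the wrist camera it gives the pose at the moment of the call.
- robot.hand_in(): hands the job in, once; it reports no verdict.
Trained networks look in the newest picture that a camera, given by its name, has taken for a name from the list of things; names that differ only in an ending like _2 or _b are one class to them, and where a whole thing is asked for, a point or a joint stands for the part that bears it (a point fixed in the world has none). Each returns a list of dicts, best first, with "confidence" (0 to 1); they miss things now and then, are a little off and sometimes report something else, mostly with a low value. They report only what shows in the picture. A call takes as long as a camera call.
- imaging.cut_out(camera, target): "pixels" (384x512 bool, what is visible of it) and "box" ([centre column, centre row, width, height] in pixels, round what is visible of it).
- imaging.tip_of(camera, target): "pixel" ([column, row] in pixels: a listed point, or the origin of a listed thing).
The state is a dict: "time": time; "q": joint angles; "joint_velocities": joint speeds; "joint_torque": joint torques, N m; "position": TCP position; "tool_rot": TCP orientation; "ft_force": force on the tool from outside, world axes, zero at the start; "moment": the same for the moment, N m; "grip_width": finger opening in m.
Only numpy, scipy, OpenCV 4.12 (cv2) and the standard library are available. Lean on these libraries where they do the work, as an engineer would, in place of code of your own. Each camera call takes 0.05 s, during which the arm holds its last target. There are 200 camera calls.

## Working session

There is one attempt and no reset: what is moved stays moved. The work goes in short steps, Python scripts to look and compute and a shell command to move; the robot and the scene stay as the last step left them, time stands still between calls to the robot, and variables do not carry over. Pictures are saved under pics/ and viewed, about 8 in all and at most 12, crops included, and the job is handed in when it is done.

```bash
ls; mkdir -p pics; python3 - <<'E'
from rig import get_obs, imaging, robot
import cv2,numpy as np
o=get_obs();print(o['time'],o['position'],o['tool_rot'],o['ft_force'],o['grip_width'])
ims=[]
for c in('scene','top'):
    im=imaging.camera(c);ims.append(im)
    p=imaging.camera_params(c);print(c,np.round(p['camera_matrix'],1).tolist(),np.round(p['xyz'],3),np.round(p['rotation'],3).tolist())
    for t in('oven','door_mid','basket','bail_bar','hook','balance','yoke_seat','timer','beaker','seed_jar','vial'):
        r=imaging.tip_of(c,t)
        print(t,[(np.round(d['pixel'],1).tolist(),round(d['confidence'],2)) for d in r[:2]])
for n,im in zip('st',ims): cv2.imwrite(f'pics/{n}1.png',cv2.resize(im,(800,600))[...,::-1])
E
```

```text
pics
0.0 [0.23131512 0.57986266 0.22158458] [ 0.13279124  0.69465125 -0.13418386  0.69413315] [-0.35667748  0.21078002  0.17623511] 0.08752062163921744
scene [[411.4, 0.0, 253.2], [0.0, 411.4, 187.9], [0.0, 0.0, 1.0]] [-0.031 -0.998  0.915] [0.848, -0.247, 0.14, -0.447]
oven [([203.5, 178.6], 0.75), ([192.0, 137.3], 0.48)]
door_mid [([207.9, 181.6], 0.83), ([285.1, 263.4], 0.16)]
basket [([190.2, 160.5], 0.71), ([286.7, 210.9], 0.28)]
bail_bar [([192.8, 135.1], 0.93)]
hook [([222.6, 242.8], 0.84), ([246.2, 295.9], 0.55)]
balance [([285.1, 260.6], 0.75)]
yoke_seat [([288.8, 211.3], 0.77)]
timer [([246.3, 296.4], 0.95)]
beaker [([282.6, 202.1], 0.49)]
seed_jar [([331.4, 313.6], 0.72)]
vial [([294.2, 316.1], 0.54), ([191.7, 136.6], 0.42)]
top [[446.0, 0.0, 262.2], [0.0, 446.0, 189.9], [0.0, 0.0, 1.0]] [ 0.48  -0.086  1.754] [0.709, -0.705, 0.013, -0.025]
oven [([180.2, 194.3], 0.92)]
door_mid [([274.5, 221.8], 0.38), ([378.5, 191.6], 0.31)]
basket []
bail_bar []
hook [([273.7, 220.9], 0.59)]
balance [([317.8, 191.8], 0.77)]
yoke_seat [([320.1, 187.8], 0.67), ([198.0, 199.2], 0.66)]
timer [([330.6, 233.3], 0.83)]
beaker [([254.6, 146.2], 0.48), ([318.3, 190.3], 0.37)]
seed_jar [([374.4, 194.1], 0.79)]
vial [([368.3, 218.5], 0.36)]
```

View pics/s1.png

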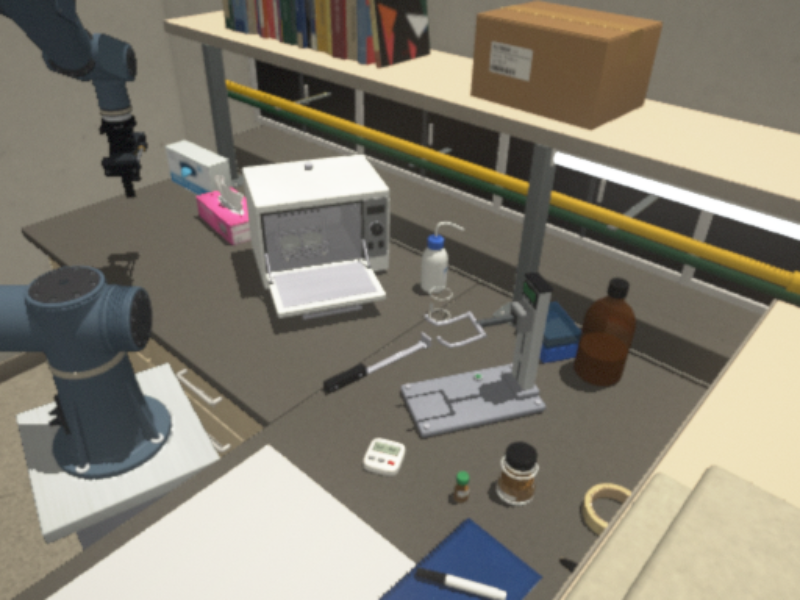

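View pics/t1.png

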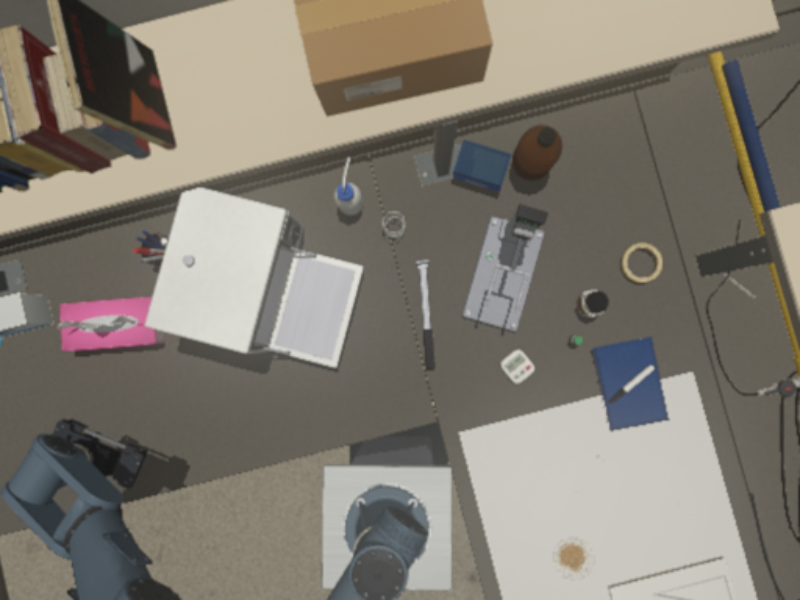

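```bash
cat > h.py <<'E'
from rig import get_obs, imaging, robot
import cv2,numpy as np
from scipy.spatial.transform import Rotation as R
def plane(c,px,z,p=None):
    p=p or imaging.camera_params(c); K=np.array(p['camera_matrix']);Rm=np.array(p['rotation']).reshape(3,3);o=np.array(p['xyz'])
    px=np.atleast_2d(px).astype(float); d=(Rm@np.linalg.inv(K)@np.c_[px,np.ones(len(px))].T).T
    return o+d*((z-o[2])/d[:,2])[:,None]
def proj(c,X,p=None):
    p=p or imaging.camera_params(c); K=np.array(p['camera_matrix']);Rm=np.array(p['rotation']).reshape(3,3)
    q=(K@Rm.T@(np.atleast_2d(X)-np.array(p['xyz'])).T).T
    return q[:,:2]/q[:,2:]
E
python3 - <<'E'
from h import *
s=1.5625
np.set_printoptions(precision=4,suppress=True)
print('base',plane('top',[[387/s,525/s]],0))
print('door corners T',plane('top',np.array([[299,252],[363,265],[337,366],[271,353]])/s,.06))
print('oven top',plane('top',np.array([[190,190],[290,210],[248,352],[147,328]])/s,.243))
print('balance',plane('top',np.array([[497,216],[544,228],[515,331],[464,317]])/s,.018))
print('hook T lip,gripend',plane('top',np.array([[422,262],[430,368]])/s,.02))
print('hook S lip,gripback',plane('scene',np.array([[427,338],[328,386]])/s,.012))
print('door_mid S',plane('scene',[[207.9,181.6]],.06),'bail S',plane('scene',[[192.8,135.1]],.16),'basket S',plane('scene',[[190.2,160.5]],.06),'oven S',plane('scene',[[203.5,178.6]],0))
print('hook S',plane('scene',[[222.6,242.8]],0),'T',plane('top',[[273.7,220.9]],0))
print('seat S',plane('scene',[[288.8,211.3]],.195),'T',plane('top',[[320.1,187.8]],.195),'bal S',plane('scene',[[285.1,260.6]],0),'T',plane('top',[[317.8,191.8]],0))
for n,a,b in(('timer',(246.3,296.4),(330.6,233.3)),('jar',(331.4,313.6),(374.4,194.1)),('vial',(294.2,316.1),(368.3,218.5)),('beaker',(282.6,202.1),(254.6,146.2))): print(n,plane('scene',[a],0),plane('top',[b],0))
for c in('scene','top'):
    im=imaging.camera(c)
    for t in('hook','basket'):
        r=imaging.cut_out(c,t)
        for d in r[:1]:
            ys,xs=np.nonzero(d['pixels']);print(c,t,d['confidence'],d['box'],len(xs))
            if t=='hook':
                g=im[ys,xs].mean(1)<75
                P=plane(c,np.c_[xs,ys],.012)[:,:2]; m=P.mean(0);u=np.linalg.svd(P-m)[2][0];u*=np.sign(u[0]) ;L=(P-m)@u
                print('dir',np.degrees(np.arctan2(u[1],u[0])),'ends',m+u*L.min(),m+u*L.max(),np.ptp(L),'grip c',P[g].mean(0),g.sum())
# crops
im=imaging.camera('scene');cv2.imwrite('pics/s2.png',cv2.resize(im[95:260,150:330],(720,660))[:600,:,::-1])
E
```

```text
Traceback (most recent call last):
  File "h.py", line 5, in plane
    p=p or imaging.camera_params(c); K=np.array(p['camera_matrix']);Rm=np.array(p['rotation']).reshape(3,3);o=np.array(p['xyz'])
                                                                       ~~~~~~~~~~~~~~~~~~~~~~~~~~~~~~~^^^^^
ValueError: cannot reshape array of size 4 into shape (3,3)
```

Rotation is a quaternion; fixing the helper.

```bash
sed -i "s/np.array(p\['rotation'\]).reshape(3,3)/R.from_quat(p['rotation']).as_matrix()/" h.py
cat > m1.py <<'E'
from h import *
s=1.5625
np.set_printoptions(precision=4,suppress=True)
print('base',plane('top',[[387/s,525/s]],0))
print('door corners T',plane('top',np.array([[299,252],[363,265],[337,366],[271,353]])/s,.06))
print('oven top',plane('top',np.array([[190,190],[290,210],[248,352],[147,328]])/s,.243))
print('balance',plane('top',np.array([[497,216],[544,228],[515,331],[464,317]])/s,.018))
print('hook T lip,gripend',plane('top',np.array([[422,262],[430,368]])/s,.02))
print('hook S lip,gripback',plane('scene',np.array([[427,338],[328,386]])/s,.012))
print('door_mid S',plane('scene',[[207.9,181.6]],.06),'bail S',plane('scene',[[192.8,135.1]],.16),'basket S',plane('scene',[[190.2,160.5]],.06),'oven S',plane('scene',[[203.5,178.6]],0))
print('hook S',plane('scene',[[222.6,242.8]],0),'T',plane('top',[[273.7,220.9]],0))
print('seat S',plane('scene',[[288.8,211.3]],.195),'T',plane('top',[[320.1,187.8]],.195),'bal S',plane('scene',[[285.1,260.6]],0),'T',plane('top',[[317.8,191.8]],0))
for n,a,b in(('timer',(246.3,296.4),(330.6,233.3)),('jar',(331.4,313.6),(374.4,194.1)),('vial',(294.2,316.1),(368.3,218.5)),('beaker',(282.6,202.1),(254.6,146.2))): print(n,plane('scene',[a],0),plane('top',[b],0))
for c in('scene','top'):
    im=imaging.camera(c)
    for t in('hook','basket'):
        r=imaging.cut_out(c,t)
        for d in r[:1]:
            ys,xs=np.nonzero(d['pixels']);print(c,t,d['confidence'],d['box'],len(xs))
            if t=='hook':
                g=im[ys,xs].mean(1)<75
                P=plane(c,np.c_[xs,ys],.012)[:,:2]; m=P.mean(0);u=np.linalg.svd(P-m)[2][0];u*=np.sign(u[0]) ;L=(P-m)@u
                print('dir',np.degrees(np.arctan2(u[1],u[0])),'ends',m+u*L.min(),m+u*L.max(),np.ptp(L),'grip c',P[g].mean(0),g.sum())
im=imaging.camera('scene');cv2.imwrite('pics/s2.png',cv2.resize(im[95:245,150:330],(720,600))[...,::-1])
E
python3 m1.py
```

```text
base [[ 0.0057 -0.0038  0.    ]]
door corners T [[0.6776 0.2142 0.06  ]
 [0.6464 0.057  0.06  ]
 [0.4002 0.1177 0.06  ]
 [0.4306 0.2789 0.06  ]]
oven top [[0.7923 0.4243 0.243 ]
 [0.7486 0.2029 0.243 ]
 [0.4377 0.2896 0.243 ]
 [0.4884 0.5115 0.243 ]]
balance [[ 0.7752 -0.2743  0.018 ]
 [ 0.7454 -0.3915  0.018 ]
 [ 0.4878 -0.3187  0.018 ]
 [ 0.5218 -0.1923  0.018 ]]
hook T lip,gripend [[ 0.6585 -0.0871  0.02  ]
 [ 0.395  -0.1083  0.02  ]]
hook S lip,gripback [[ 0.6694 -0.0779  0.012 ]
 [ 0.4033 -0.1008  0.012 ]]
door_mid S [[0.5449 0.1769 0.06  ]] bail S [[0.585  0.3724 0.16  ]] basket S [[0.5569 0.3539 0.06  ]] oven S [[0.5804 0.2885 0.    ]]
hook S [[ 0.4542 -0.0928  0.    ]] T [[ 0.4511 -0.1024  0.    ]]
seat S [[ 0.5792 -0.2689  0.195 ]] T [[ 0.5707 -0.262   0.195 ]] bal S [[ 0.5798 -0.2696  0.    ]] T [[ 0.5662 -0.2751  0.    ]]
timer [[ 0.3994 -0.3268  0.    ]] [[ 0.4041 -0.3249  0.    ]]
jar [[ 0.5646 -0.5023  0.    ]] [[ 0.5584 -0.4965  0.    ]]
vial [[ 0.473  -0.4544  0.    ]] [[ 0.4628 -0.472   0.    ]]
beaker [[ 0.7589 -0.0133  0.    ]] [[ 0.7457 -0.0254  0.    ]]
scene hook 0.81 [239.6, 231.4, 61.5, 40.9] 426
dir 3.040453318044693 ends [ 0.3934 -0.0997] [ 0.6743 -0.0848] 0.28131625905601837 grip c [ 0.4447 -0.096 ] 244
scene basket 0.82 [194.7, 153.7, 38.3, 32.5] 684
top hook 0.58 [272.6, 200.8, 11.0, 70.9] 307
dir 4.464824939521125 ends [ 0.3964 -0.1088] [ 0.666  -0.0877] 0.2704145828507897 grip c [ 0.4436 -0.1045] 127
```

View pics/s2.png

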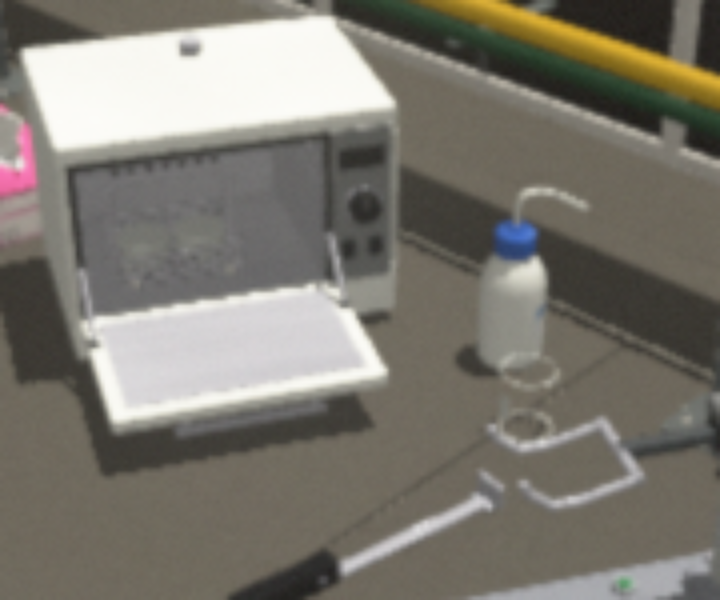

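```bash
cat > m2.py <<'E'
from h import *
from scipy.optimize import least_squares
np.set_printoptions(precision=4,suppress=True)
s=1.5625
S=lambda a,b:(a/4+150-.5,b/4+95-.5)
T=lambda a,b:(a/s-.3,b/s-.3)
# oven model pts (x,y,z)
D=[('top',T(299,252),(0,128,.06)),('top',T(363,265),(-176,-128,.06)),('top',T(363,265),(-176,-128,.06)),('top',T(337,366),(-176,128,.06))]
D=[('top',T(363,265),(-176,-128,60)),('top',T(337,366),(-176,128,60)),
('scene',S(117,427),(-176,128,60)),('scene',S(386,374),(-176,-128,60)),
('scene',S(64,152),(0,134,243)),('scene',S(396,101),(0,-193,243)),('scene',S(22,50),(235,134,243)),('scene',S(332,18),(235,-193,243)),
('scene',S(70,172),(0,118,215)),('scene',S(328,137),(0,-118,215)),
('top',T(248,352),(0,134,243)),('top',T(147,328),(235,134,243)),('top',T(298,215),(0,-193,243)),('top',T(200,188),(235,-193,243))]
B=[('top',T(497,216),(194,70,18)),('top',T(544,228),(194,-70,18)),('top',T(515,331),(-68,-70,18)),('top',T(464,317),(-68,70,18)),
('scene',T(402,389),(-68,70,18)),('scene',T(418,434),(-68,-70,18)),('scene',T(543,405),(194,-70,18))]
cams={c:imaging.camera_params(c) for c in('top','scene')}
def fit(D,x0):
    def f(p):
        r=[]
        for c,px,X in D:
            X=np.array(X)/1000; W=R.from_euler('z',p[2]).apply(X)+[p[0],p[1],0]
            r+=list(proj(c,W,cams[c])[0]-px)
        return r
    o=least_squares(f,x0,loss='soft_l1');print(o.x,np.degrees(o.x[2]));print(np.array(f(o.x)).reshape(-1,2).round(1).tolist());return o.x
o=fit(D,[.56,.26,1.33]); b=fit(B,[.57,-.27,-.29])
u=np.array([np.cos(o[2]),np.sin(o[2])]);v=np.array([-u[1],u[0]])
q=plane('scene',[[192.8,135.1]],.16)[0,:2]-o[:2];print('bail in oven frame',q@u,q@v)
q=plane('scene',[[190.2,160.5]],.06)[0,:2]-o[:2];print('basket in oven frame',q@u,q@v)
E
cat >> h.py <<'E'
def tool():
    o=get_obs(); return np.array(o['position']),R.from_quat(o['tool_rot']),o
def info(target=None,yaw=None):
    """yaw: desired world direction (deg) of tool y, tool x down. prints turn (about tool x,y,z deg) and shift in tool axes AFTER the turn"""
    p,r,o=tool(); M=r.as_matrix()
    print('t',round(o['time'],2),'p',np.round(p,4),'yawy',round(np.degrees(np.arctan2(M[1,1],M[0,1])),2),'toolx',np.round(M[:,0],4),'q',np.round(o['q'],2),'F',np.round(o['ft_force'],1),'w',round(o['grip_width']*1000,1))
    g=r
    if yaw is not None:
        a=np.radians(yaw);y=np.array([np.cos(a),np.sin(a),0]);x=np.array([0,0,-1.]);g=R.from_matrix(np.c_[x,y,np.cross(x,y)])
        print('turn',np.round(np.degrees((r.inv()*g).as_rotvec()),1))
    if target is not None:
        d=(np.array(target)-p)*1000;print('shift before turn',np.round(r.inv().apply(d),1),'after',np.round(g.inv().apply(d),1))
E
python3 m2.py; python3 -c "
from h import *
info((.40,.0,.35),94)"
```

```text
[0.5648 0.2576 1.3238] 75.85086305713216
[[0.6, 0.4], [0.2, 1.0], [-0.3, 0.2], [1.7, 1.1], [-1.9, 0.6], [1.3, 2.0], [-0.4, 1.0], [-0.1, 0.1], [1.8, 1.9], [-0.5, 2.2], [0.1, 1.2], [-1.6, -0.8], [-7.0, -3.9], [-10.0, -3.4]]
[ 0.5713 -0.2703 -0.2714] -15.550263744085347
[[-4.7, -0.2], [-0.2, 1.8], [0.5, 0.5], [-1.7, -0.4], [-1.2, -1.6], [3.0, 0.7], [2.7, 1.4]]
bail in oven frame 0.11624440561607327 0.008468808756058469
basket in oven frame 0.0914353481024267 0.031216307783179003
t 1.55 p [0.2317 0.5805 0.2226] yawy 68.24 toolx [ 0.  0. -1.] q [ 1.01  0.53  1.43 -0.    1.18 -0.18] F [ 0.3 -0.6  0.3] w 86.8
turn [-25.8   0.   -0. ]
shift before turn [-127.4 -476.7  371.5] after [-127.4 -590.8  127.4]
```

```bash
python3 -m inch '[[87,[-20,0,0],[10.5,0,0]],[87,[-20,0,0],[10.5,0,0]],[87,[-20,0,0],[10.5,0,0]],[87,[-20,0,0],[10.5,0,0]],[87,[-20,0,0],[10.5,0,0]],[87,[-20,0,0],[10.5,0,0]],[87,[-10,0,0],[10.5,0,0]],[87,[0,0,0],[10.5,0,0]],[87,[0,0,0],[10.5,0,0]],[87,[0,0,0],[10.5,0,0]],[87,[0,0,0],[10.5,0,0]],[87,[0,0,0],[10.5,0,0]]]'; python3 -c "
from h import *
info((.43,-.10,.30),-86)"
```

```text
time: 3.05
position: [0.2312, 0.5798, 0.3566]
tool_rot: [-0.684, -0.178, 0.685, -0.179]
ft_force: [0.4, 0.6, -1.3]
grip_width: 0.0872
t 3.05 p [0.2312 0.5798 0.3566] yawy -60.78 toolx [-9.0e-04 -1.1e-03 -1.0e+00] q [1.01 0.41 1.25 0.   1.48 2.07] F [ 0.4  0.6 -1.3] w 87.2
turn [25.2  0.1 -0. ]
shift before turn [ 57.2 690.3 158.2] after [  56.6  692.  -150.9]
```

```bash
python3 -m inch '[[87,[0,57,13],[0,0,0]],[87,[0,57,13],[0,0,0]],[87,[0,57,13],[0,0,0]],[87,[0,57,13],[0,0,0]],[87,[0,57,13],[0,0,0]],[87,[0,57,13],[0,0,0]],[87,[0,57,13],[0,0,0]],[87,[0,57,13],[0,0,0]],[87,[0,57,13],[0,0,0]],[87,[0,57,13],[0,0,0]],[87,[0,57,13],[0,0,0]],[87,[0,57,13],[0,0,0]]]'; python3 -m inch '[[87,[30,0,0],[9,0,0]],[87,[30,0,0],[9,0,0]],[87,[30,0,0],[7,0,0]],[87,[30,0,0],[0,0,0]]]';  python3 - <<'E'
from h import *
info((.45,-.10,.10),-86)
p=imaging.camera_params('wrist');im=imaging.camera('wrist')
print(p)
r=imaging.cut_out('wrist','hook')
for t in('hook','timer'): print(t,[(d['pixel'],d['confidence'],plane('wrist',[d['pixel']],0,p)) for d in imaging.tip_of('wrist',t)[:2]])
for d in r[:1]:
    ys,xs=np.nonzero(d['pixels']);print(d['confidence'],d['box'])
    for z in(.003,.024):
        P=plane('wrist',np.c_[xs,ys],z,p)[:,:2];m=P.mean(0);u=np.linalg.svd(P-m,full_matrices=False)[2][0];u*=np.sign(u[0]);L=(P-m)@u
        print(z,np.degrees(np.arctan2(u[1],u[0])),m+u*L.min(),m+u*L.max())
cv2.imwrite('pics/w1.png',im[...,::-1])
E
```

```text
time: 4.55
position: [0.4354, -0.1095, 0.3592]
tool_rot: [0.688, 0.18, -0.679, 0.182]
ft_force: [0.7, 0.4, 0.9]
grip_width: 0.0869
time: 5.05
position: [0.4412, -0.1174, 0.239]
tool_rot: [0.715, 0.017, -0.699, 0.022]
ft_force: [0.9, 0.3, 0.4]
grip_width: 0.0871
t 5.05 p [ 0.4412 -0.1174  0.239 ] yawy -86.79 toolx [ 0.0225 -0.0059 -0.9997] q [-0.51  0.27  1.83  0.01  1.02  1.  ] F [0.9 0.3 0.4] w 87.1
turn [-0.8 -1.3 -0.4]
shift before turn [139.1 -17.9  -6.6] after [139.  -16.8  -9.9]
{'camera_matrix': array([[319.24204939,   0.        , 252.79692043],
       [  0.        , 319.24204939, 194.41816394],
       [  0.        ,   0.        ,   1.        ]]), 'xyz': array([ 0.50945108, -0.11209757,  0.40196061]), 'rotation': array([ 0.72060284, -0.68248124, -0.0815453 ,  0.09111133])}
hook [([239.9, 170.8], 0.65, array([[ 0.43931583, -0.10226854,  0.        ]]))]
timer []
0.62 [239.4, 106.6, 25.5, 206.9]
0.003 4.203911022909241 [ 0.38934128 -0.10469971] [ 0.63257007 -0.08682141]
0.024 4.203911022909242 [ 0.39566347 -0.10508911] [ 0.62608948 -0.08815186]
```

View pics/w1.png

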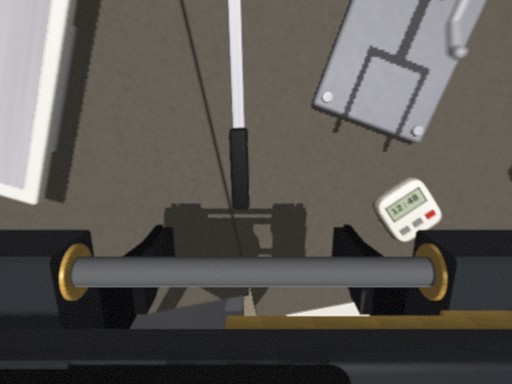

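```bash
python3 -m inch '[[87,[60,-20,-10],[-1,-1.3,-0.4]],[87,[60,0,-20],[0,0,0]],[87,[20,0,0],[0,0,0]]]'; python3 -c "
from h import *
info((.471,-.0997,.004),-85.8)
im=imaging.camera('wrist');p=imaging.camera_params('wrist')
print(plane('wrist',[[239,128],[240,208]],.024,p))
r=imaging.cut_out('wrist','hook')
for d in r[:1]:
    ys,xs=np.nonzero(d['pixels']);print(d['confidence'],d['box'])
    g=im[ys,xs].mean(1)<80
    P=plane('wrist',np.c_[xs,ys],.024,p)[:,:2];G=P[g];print('grip',G.mean(0),np.percentile(G,[1,99],axis=0),g.sum())
    P=P[~g];print('bar',np.polyfit(P[:,0],P[:,1],1))
"

```

```text
time: 5.62
position: [0.4814, -0.0998, 0.1057]
tool_rot: [0.713, 0.023, -0.7, 0.03]
ft_force: [-0.7, 0.3, -1.0]
grip_width: 0.0869
t 5.62 p [ 0.4814 -0.0998  0.1057] yawy -85.68 toolx [ 0.0188 -0.0098 -0.9998] q [-0.43  0.53  1.89 -0.    0.7   1.07] F [-0.7  0.3 -1. ] w 86.9
turn [ 0.1 -1.  -0.6]
shift before turn [101.5  -2.   12.2] after [101.7  -0.8  10.4]
[[ 0.53729402 -0.08504831  0.024     ]
 [ 0.47515719 -0.08980835  0.024     ]]
0.57 [251.1, 149.7, 28.5, 299.2]
grip [ 0.45789986 -0.09955291] [[ 0.39607732 -0.11239107]
 [ 0.49561146 -0.08807371]] 2157
bar [ 0.0789399  -0.13568533]
```

```bash
python3 -m inch '[[87,[40,-1,10],[0,-1,-0.6]],[87,[40,0,0],[0,0,0]],[87,[12,0,0],[0,-0.5,-0.3]],[87,[5,0,0],[0,0,0]]]'; python3 -c "
from h import *
info((.471,-.0995,.004),-85.8)"

```

```text
time: 6.22
position: [0.4795, -0.1038, 0.015]
tool_rot: [0.709, 0.025, -0.704, 0.028]
ft_force: [0.4, 0.4, 0.3]
grip_width: 0.0872
t 6.22 p [ 0.4795 -0.1038  0.015 ] yawy -85.67 toolx [ 0.0066 -0.0034 -1.    ] q [-0.44  0.71  1.92 -0.    0.5   1.05] F [0.4 0.4 0.3] w 87.2
turn [ 0.1 -0.4 -0.2]
shift before turn [11.  -4.9  8.2] after [11.  -4.9  8.1]
```

```bash
python3 -m inch '[[87,[0,-5,8],[0,-0.4,-0.2]],[87,[8,0,0],[0,0,0]],[87,[3,0,0],[0,0,0]],[10,[0,0,0],[0,0,0]],[10,[0,0,0],[0,0,0]],[10,[0,0,0],[0,0,0]],[10,[0,0,0],[0,0,0]],[10,[0,0,0],[0,0,0]],[10,[0,0,0],[0,0,0]]]' 50; python3 -c "
from h import *
info((.471,-.0995,.004),-85.8)"

```

```text
time: 7.35
position: [0.473, -0.1, 0.0069]
tool_rot: [0.708, 0.026, -0.705, 0.028]
ft_force: [-0.5, -0.3, -1.2]
grip_width: 0.0348
t 7.35 p [ 0.473  -0.1     0.0069] yawy -85.64 toolx [ 0.0051 -0.0031 -1.    ] q [-0.44  0.73  1.94 -0.    0.47  1.06] F [-0.5 -0.3 -1.2] w 34.8
turn [ 0.2 -0.3 -0.2]
shift before turn [ 2.9 -0.7  1.9] after [ 2.9 -0.7  1.9]
```

```bash
python3 -m inch '[[10,[2.5,0,0],[0,-0.3,-0.2]],[10,[0,0,0],[0,0,0]],[10,[0,0,0],[0,0,0]],[10,[0,0,0],[0,0,0]],[10,[0,0,0],[0,0,0]]]' 55; python3 -c "
from h import *
info((.471,-.0995,.15))"

```

```text
time: 7.98
position: [0.4728, -0.1, 0.0041]
tool_rot: [-0.706, -0.027, 0.707, -0.027]
ft_force: [-0.7, -0.2, 0.1]
grip_width: 0.0216
t 7.97 p [ 0.4728 -0.1     0.0041] yawy -85.64 toolx [-1.1e-03  3.0e-04 -1.0e+00] q [-0.44  0.74  1.93 -0.    0.47  1.06] F [-0.7 -0.2  0.1] w 21.6
shift before turn [-145.9   -0.7    2. ] after [-145.9   -0.7    2. ]
```

```bash
python3 -m inch '[[10,[-30,0,0],[0,0,0]],[10,[-50,0,0],[0,0,0]],[10,[-50,0,0],[0,0,0]],[10,[-20,0,0],[-10,0,0]],[10,[0,0,0],[-10,0,0]],[10,[0,0,0],[-10,0,0]],[10,[0,0,0],[-10,0,0]],[10,[0,0,0],[-10,0,0]],[10,[0,0,0],[-10,0,0]],[10,[0,0,0],[-10,0,0]],[10,[0,0,0],[0,0,0]]]'; python3 - <<'E'
from h import *
info((.514,.056,.155),-14.1)
o=np.array([.5648,.2576]);u=np.array([.2445,.9697]);v=np.array([-u[1],u[0]])
for k in range(3):
    im=imaging.camera('scene')
    for t,z in(('bail_bar',.16),('basket',.06)):
        for d in imaging.tip_of('scene',t)[:1]:
            q=plane('scene',[d['pixel']],z)[0,:2]-o;print(t,d['pixel'],d['confidence'],q@u*1000,q@v*1000)
c=cv2.resize(im[110:180,160:240],(800,700),interpolation=cv2.INTER_CUBIC)[:600]
c=cv2.convertScaleAbs(c,alpha=2,beta=-120)
cv2.imwrite('pics/s3.png',c[...,::-1])
for X in((65,0),(80,0),(95,0),(80,20)):
  W=[[*(o+u*X[0]/1000+v*(X[1]+y)/1000),z] for y,z in((0,.16),(61,.16),(-61,.16),(61,.06),(-61,.06))]
  print(X,(proj('scene',W)-[160,110]).round(1).tolist())
E
```

```text
time: 9.35
position: [0.4691, -0.0983, 0.1569]
tool_rot: [-0.554, -0.441, 0.556, -0.435]
ft_force: [-0.1, 0.2, -2.1]
grip_width: 0.0213
t 9.35 p [ 0.4691 -0.0983  0.1569] yawy -13.43 toolx [-0.0079  0.0035 -1.    ] q [-0.44  0.44  1.85 -0.    0.86 -0.21] F [-0.1  0.2 -2.1] w 21.3
turn [ 0.7 -0.1  0.5]
shift before turn [   2.1    7.9 -160.5] after [   1.9    6.  -160.6]
bail_bar [192.0, 136.7] 0.58 103.43367523129224 14.435278851208137
basket [191.3, 159.2] 0.82 100.4777611260347 24.809415759876902
bail_bar [193.2, 136.2] 0.65 106.31142749707547 8.978177402092674
basket [192.9, 161.9] 0.68 77.13336822645522 23.08831289066417
bail_bar [191.8, 139.5] 0.88 80.05208629339214 20.13724211124705
basket [193.4, 163.4] 0.92 64.84077643603369 23.64190807604928
(65, 0) [[37.7, 30.5], [22.2, 32.7], [52.8, 28.4], [24.2, 54.8], [53.8, 50.2]]
(80, 0) [[36.8, 28.8], [21.5, 30.9], [51.9, 26.7], [23.5, 53.0], [52.9, 48.5]]
(95, 0) [[36.0, 27.1], [20.8, 29.2], [51.0, 25.1], [22.8, 51.2], [52.0, 46.7]]
(80, 20) [[31.8, 29.5], [16.4, 31.6], [47.0, 27.4], [18.6, 53.7], [48.1, 49.2]]
```

View pics/s3.png

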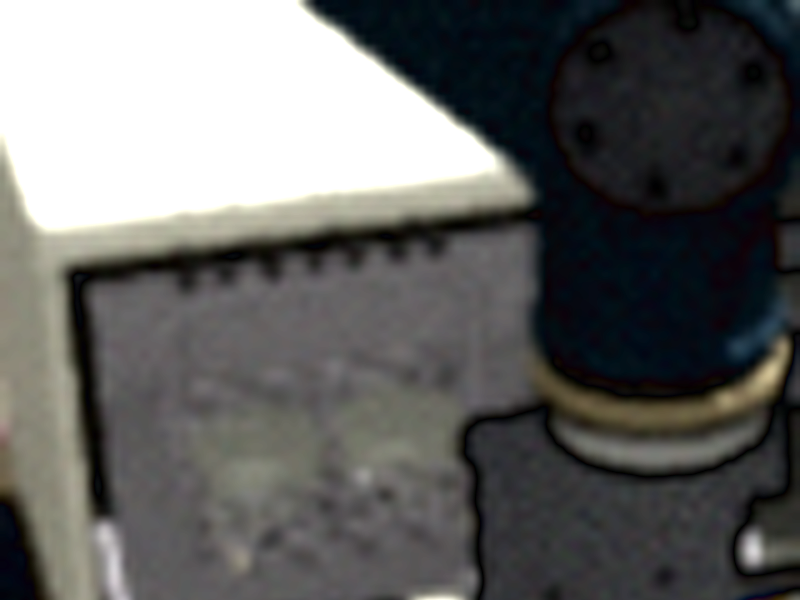

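```bash
python3 -m inch '[[10,[0,0,-50],[0.7,-0.1,0.5]],[10,[0,0,-50],[0,0,0]],[10,[0,0,-40],[0,0,0]],[10,[0,0,0],[0,0,0]]]'; python3 -c "
from h import *
info((.4974,.0601,.121),-14.1)"

```

```text
time: 10.3
position: [0.5059, 0.0393, 0.1574]
tool_rot: [0.559, 0.432, -0.558, 0.435]
ft_force: [-0.3, -1.0, -2.1]
grip_width: 0.0216
t 10.3 p [0.5059 0.0393 0.1574] yawy -14.39 toolx [ 0.0043 -0.0019 -1.    ] q [-0.14  0.47  1.79 -0.    0.88  0.11] F [-0.3 -1.  -2.1] w 21.6
turn [-0.3  0.  -0.3]
shift before turn [ 36.3 -13.6 -18.1] after [ 36.4 -13.3 -18.1]
```

```bash
python3 -m inch '[[10,[20,-13,-10],[-0.3,0,-0.3]],[10,[16,0,-8],[0,0,0]],[10,[0,0,0],[0,0,0]]]'; python3 - <<'E'
from h import *
info((.4974,.0601,.121),-14.1)
im=imaging.camera('wrist');p=imaging.camera_params('wrist');cv2.imwrite('pics/w2.png',im[...,::-1])
o=np.array([.5648,.2576]);u=np.array([.2445,.9697])
W=[[*(o+u*-.176),.06],[*o,.06],[*(o-u*.02+.017*np.array([-u[1],u[0]])),.14]];print(proj('wrist',W,p).round())
E
```

```text
time: 10.68
position: [0.4979, 0.0586, 0.1209]
tool_rot: [-0.557, -0.434, 0.558, -0.435]
ft_force: [0.8, -0.7, -1.3]
grip_width: 0.0217
t 10.68 p [0.4979 0.0586 0.1209] yawy -14.1 toolx [ 0.     -0.0022 -1.    ] q [-0.1   0.52  1.84 -0.    0.78  0.14] F [ 0.8 -0.7 -1.3] w 21.7
turn [ 0.   0.1 -0. ]
shift before turn [-0.1 -0.9 -1.3] after [-0.1 -0.9 -1.3]
[[ 276.  164.]
 [ 282. -148.]
 [ 251. -257.]]
```

View pics/w2.png

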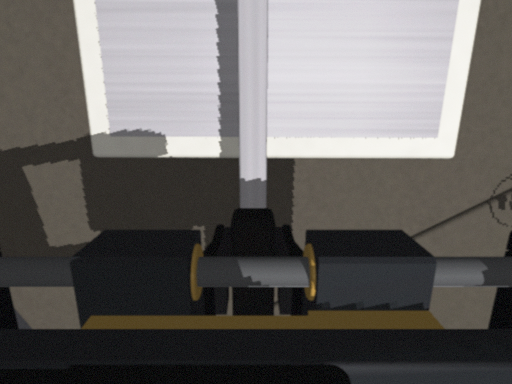

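```bash
python3 -m inch '[[10,[0,0,-35],[0,0,0]],[10,[0,0,-35],[0,0,0]],[10,[0,0,-30],[0,0,0]],[10,[0,0,-15],[0,0,0]],[10,[0,0,0],[0,0,0]]]'; python3 - <<'E'
from h import *
o=np.array([.5648,.2576]);u=np.array([.2445,.9697]);v=np.array([-u[1],u[0]])
t=o-.079*u+.017*v
info((*t,.121),-14.1)
for k in range(2):
    im=imaging.camera('scene')
    for t,z in(('bail_bar',.16),('basket',.06)):
        for d in imaging.tip_of('scene',t)[:1]:
            q=plane('scene',[d['pixel']],z)[0,:2]-o;print(t,d['pixel'],d['confidence'],q@u*1000,q@v*1000)
E
```

```text
time: 11.35
position: [0.5299, 0.1675, 0.1245]
tool_rot: [0.56, 0.431, -0.558, 0.435]
ft_force: [0.1, -0.0, -2.0]
grip_width: 0.0213
t 11.35 p [0.5299 0.1675 0.1245] yawy -14.48 toolx [ 0.0056 -0.0041 -1.    ] q [ 0.11  0.57  1.7  -0.01  0.87  0.36] F [ 0.1 -0.  -2. ] w 21.3
turn [-0.4  0.1 -0.4]
shift before turn [  3.4  -5.4 -16.9] after [  3.5  -5.2 -16.9]
bail_bar [192.4, 137.3] 0.81 97.86094612837945 13.99428811643606
basket [191.5, 160.8] 0.64 87.48888347502303 26.68876647736449
bail_bar [195.1, 138.1] 0.62 87.96556794647881 5.2432785759652
```

```bash
python3 -m inch '[[10,[0,-5,-10],[-0.4,0,-0.4]],[10,[0,0,-8],[0,0,0]],[10,[0,0,0],[0,0,0]],[10,[-14,0,0],[0,0,0]],[10,[-10,0,0],[0,0,0]],[10,[0,0,0],[0,0,0]]]'; python3 - <<'E'
from h import *
o=np.array([.5648,.2576]);u=np.array([.2445,.9697]);v=np.array([-u[1],u[0]])
t=o-.079*u+.017*v
info((*t,.149),-14.1)
E
```

```text
time: 12.4
position: [0.5292, 0.1862, 0.15]
tool_rot: [-0.557, -0.434, 0.559, -0.434]
ft_force: [-0.1, 0.1, -1.3]
grip_width: 0.0218
t 12.4 p [0.5292 0.1862 0.15  ] yawy -14.21 toolx [-0.0025 -0.0022 -1.    ] q [ 0.14  0.54  1.66 -0.    0.94  0.39] F [-0.1  0.1 -1.3] w 21.8
turn [-0.1  0.2  0.1]
shift before turn [1. 0. 1.] after [1. 0. 1.]
```

```bash
python3 -m inch '[[10,[0,0,10],[0,0,0]],[10,[0,0,14],[0,0,0]],[10,[0,0,14],[0,0,0]],[10,[0,0,14],[0,0,0]],[10,[0,0,14],[0,0,0]],[10,[0,0,14],[0,0,0]],[10,[0,0,12],[0,0,0]],[10,[0,0,5],[0,0,0]]]'; python3 - <<'E'
from h import *
o=np.array([.5648,.2576]);u=np.array([.2445,.9697]);v=np.array([-u[1],u[0]])
t=o-.267*u+.017*v
info((*t,.149),-14.1)
im=imaging.camera('scene');cv2.imwrite('pics/s4.png',cv2.resize(im[100:250,150:330],(720,600))[...,::-1])
E
```

```text
time: 13.4
position: [0.5031, 0.0848, 0.15]
tool_rot: [-0.557, -0.434, 0.56, -0.433]
ft_force: [1.1, 0.9, -1.5]
grip_width: 0.0213
t 13.4 p [0.5031 0.0848 0.15  ] yawy -14.35 toolx [-0.0032 -0.0015 -1.    ] q [-0.05  0.48  1.79 -0.    0.87  0.2 ] F [ 1.1  0.9 -1.5] w 21.3
turn [-0.2  0.1  0.2]
shift before turn [ 1.2  0.9 84.4] after [ 1.   0.5 84.4]
```

View pics/s4.png

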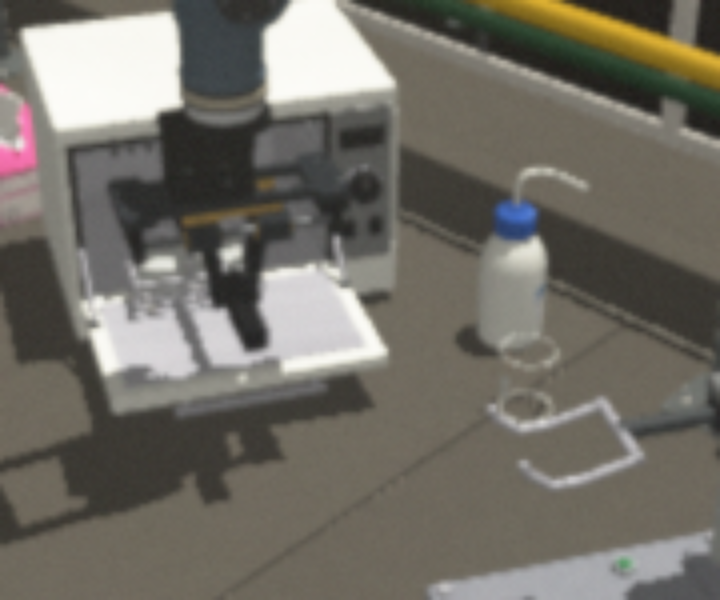

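The hook has caught: the basket is coming over the door (crop about (180,290)). Continue the pull.

```bash
python3 -m inch '[[10,[0,0,10],[0,0,0]],[10,[0,0,14],[0,0,0]],[10,[0,0,14],[0,0,0]],[10,[0,0,14],[0,0,0]],[10,[0,0,14],[0,0,0]],[10,[0,0,10],[0,0,0]],[10,[0,0,6],[0,0,0]],[10,[0,0,3],[0,0,0]],[10,[0,0,0],[0,0,0]]]'; python3 - <<'E'
from h import *
o=np.array([.5648,.2576]);u=np.array([.2445,.9697]);v=np.array([-u[1],u[0]])
t=o-.267*u+.017*v
info((*t,.149),-14.1)
for c in('scene','top','wrist'):
    im=imaging.camera(c);p=imaging.camera_params(c)
    if c=='wrist': cv2.imwrite('pics/w3.png',im[...,::-1])
    for t,z in(('bail_bar',.16),('basket',.06)):
        for d in imaging.tip_of(c,t)[:1]:
            q=plane(c,[d['pixel']],z,p)[0,:2]-o;print(c,t,d['pixel'],d['confidence'],q@u*1000,q@v*1000)
E
```

```text
time: 14.58
position: [0.4806, -0.0037, 0.1503]
tool_rot: [-0.557, -0.434, 0.56, -0.434]
ft_force: [0.1, 0.3, -1.0]
grip_width: 0.0215
t 14.57 p [ 0.4806 -0.0037  0.1503] yawy -14.33 toolx [-0.0032 -0.0022 -1.    ] q [-0.24  0.45  1.86 -0.    0.84  0.01] F [ 0.1  0.3 -1. ] w 21.5
turn [-0.2  0.2  0.1]
shift before turn [ 1.3  0.7 -7. ] after [ 1.3  0.8 -7. ]
scene bail_bar [201.9, 159.8] 0.51 -86.29629619587891 17.916407159118684
scene basket [201.7, 183.9] 0.66 -91.5029742647341 25.38939470140202
top bail_bar [197.1, 202.9] 0.89 -93.23970446653561 26.57084304037473
top basket [200.6, 202.8] 0.63 -89.72605697759865 24.631589751424656
```

View pics/w3.png

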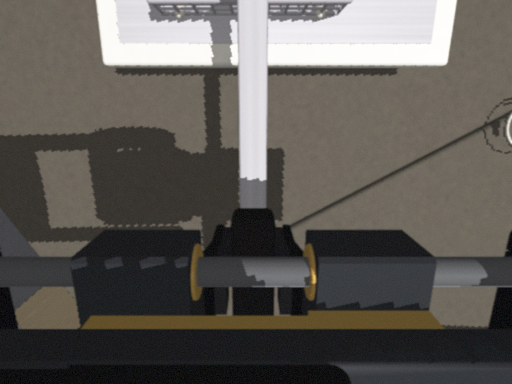

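```bash
python3 -m inch '[[10,[0,0,-6],[0,0,0]],[10,[10,0,0],[0,0,0]],[10,[14,0,0],[0,0,0]],[10,[1,0,0],[0,0,0]],[10,[0,0,15],[0,0,0]],[10,[0,0,25],[0,0,0]],[10,[0,0,30],[0,0,0]],[10,[0,0,20],[0,0,0]],[10,[0,0,0],[0,0,0]]]'; python3 -c "
from h import *
info((.4728,-.1,.06),-85.6)"
```

```text
time: 16.15
position: [0.4597, -0.0899, 0.125]
tool_rot: [-0.557, -0.433, 0.559, -0.435]
ft_force: [-0.1, -0.5, -1.5]
grip_width: 0.0215
t 16.15 p [ 0.4597 -0.0899  0.125 ] yawy -14.21 toolx [-8.0e-04 -4.4e-03 -1.0e+00] q [-0.43  0.48  1.91 -0.01  0.75 -0.18] F [-0.1 -0.5 -1.5] w 21.5
turn [71.4  0.2 -0.2]
shift before turn [65.1 15.2  6.2] after [ 65.   11.  -12.3]
```

```bash
python3 -m inch '[[10,[0,0,0],[10.3,0,0]],[10,[0,0,0],[10.3,0,0]],[10,[0,0,0],[10.3,0,0]],[10,[0,0,0],[10.3,0,0]],[10,[0,0,0],[10.3,0,0]],[10,[0,0,0],[10.3,0,0]],[10,[0,0,0],[10.3,0,0]],[10,[60,10,-12],[0,0,0]],[10,[0,0,0],[0,0,0]]]'; python3 -c "
from h import *
info((.4728,-.1,.0045),-85.6)"
```

```text
time: 17.27
position: [0.4722, -0.0979, 0.0646]
tool_rot: [-0.707, -0.007, 0.707, -0.009]
ft_force: [-0.8, -0.4, 0.1]
grip_width: 0.0216
t 17.27 p [ 0.4722 -0.0979  0.0646] yawy -88.71 toolx [-6.0e-04 -2.9e-03 -1.0e+00] q [-0.43  0.61  1.92 -0.    0.61  1.12] F [-0.8 -0.4  0.1] w 21.6
turn [-3.1  0.  -0.2]
shift before turn [60.1  1.9 -0.5] after [60.1  2.1 -0.4]
```

```bash
python3 -m inch '[[10,[40,2,0],[-3,0,-0.2]],[10,[13,0,0],[0,0,0]],[10,[4,0,0],[0,0,0]],[10,[1,0,0],[0,0,0]],[10,[0,0,0],[0,0,0]]]'; python3 -c "
from h import *
info((.4728,-.1,.0045),-85.6)"
```

```text
time: 17.9
position: [0.4772, -0.1008, 0.0152]
tool_rot: [0.711, 0.025, -0.702, 0.029]
ft_force: [0.3, 0.4, -1.8]
grip_width: 0.0218
t 17.9 p [ 0.4772 -0.1008  0.0152] yawy -85.63 toolx [ 0.0139 -0.0058 -0.9999] q [-0.44  0.71  1.93  0.    0.48  1.06] F [ 0.3  0.4 -1.8] w 21.8
turn [-0.  -0.8 -0.4]
shift before turn [10.6 -1.2  4.5] after [10.7 -1.2  4.3]
```

```bash
python3 -m inch '[[10,[4,-1,4],[0,-0.8,-0.4]],[10,[4,0,0],[0,-0.2,0]],[10,[2,0,0],[0,0,0]],[10,[1,0,0],[0,0,0]],[10,[0,0,0],[0,0,0]]]'; python3 -c "
from h import *
info((.4728,-.1,.0045),-85.6)"
```

```text
time: 18.52
position: [0.4736, -0.1004, 0.0047]
tool_rot: [-0.706, -0.027, 0.708, -0.027]
ft_force: [-0.4, -0.1, -1.5]
grip_width: 0.0214
t 18.52 p [ 0.4736 -0.1004  0.0047] yawy -85.64 toolx [-3.1e-03 -8.0e-04 -1.0e+00] q [-0.44  0.73  1.93 -0.    0.48  1.06] F [-0.4 -0.1 -1.5] w 21.4
turn [-0.   0.2 -0. ]
shift before turn [ 0.2 -0.5  0.8] after [ 0.2 -0.5  0.8]
```

```bash
python3 -m inch '[[60,[0,0,0],[0,0,0]],[60,[0,0,0],[0,0,0]],[60,[0,0,0],[0,0,0]],[60,[-30,0,0],[0,0,0]],[60,[-60,0,0],[0,0,0]],[60,[-60,0,0],[0,0,0]],[60,[-60,0,0],[9,0,0]],[60,[-40,0,0],[9.5,0,0]],[60,[0,0,0],[0,0,0]]]'; python3 -c "
from h import *
info((.46,.19,.27),-104.15)"
```

```text
time: 19.65
position: [0.4749, -0.1006, 0.2632]
tool_rot: [-0.701, 0.091, 0.702, 0.09]
ft_force: [0.7, -0.8, -0.8]
grip_width: 0.06
t 19.65 p [ 0.4749 -0.1006  0.2632] yawy -104.73 toolx [-0.0013 -0.0016 -1.    ] q [-0.44  0.29  1.72 -0.    1.13  1.39] F [ 0.7 -0.8 -0.8] w 60.0
turn [-0.6  0.  -0.1]
shift before turn [  -7.3 -277.2   88.4] after [  -6.8 -278.1   85.5]
```

```bash
python3 -m inch '[[60,[-3,-56,17],[-0.6,0,0]],[60,[0,-56,17],[0,0,0]],[60,[0,-56,17],[0,0,0]],[60,[0,-56,17],[0,0,0]],[60,[0,-50,17],[0,0,0]],[60,[0,0,0],[0,0,0]]]'; python3 - <<'E'
from h import *
info((.5215,.1757,.27),-104.15)
o=np.array([.5648,.2576]);u=np.array([.2445,.9697]);v=np.array([-u[1],u[0]])
for c in('wrist','top','scene'):
    p=imaging.camera_params(c);im=imaging.camera(c)
    if c=='wrist': cv2.imwrite('pics/w4.png',im[...,::-1])
    for t,z in(('bail_bar',.16),('basket',.06),('door_mid',.06),('hook',0)):
        for d in imaging.tip_of(c,t)[:1]:
            w=plane(c,[d['pixel']],z,p)[0,:2];q=w-o;print(c,t,d['pixel'],round(d['confidence'],2),w.round(4),'oven',(q@u*1000).round(1),(q@v*1000).round(1))
E
```

```text
time: 20.4
position: [0.4556, 0.1923, 0.2584]
tool_rot: [-0.698, 0.087, 0.706, 0.084]
ft_force: [-0.6, -0.5, -0.1]
grip_width: 0.0596
t 20.4 p [0.4556 0.1923 0.2584] yawy -103.94 toolx [-0.0122 -0.0027 -0.9999] q [ 0.17  0.31  1.7  -0.    1.14  1.99] F [-0.6 -0.5 -0.1] w 59.6
turn [ 0.2  0.6 -0.3]
shift before turn [-12.3   0.3 -67.8] after [-11.6  -0.  -68. ]
wrist bail_bar [251.0, 108.6] 0.88 [0.5234 0.1767] oven -88.5 20.4
wrist basket [252.3, 110.8] 0.64 [0.5193 0.1763] oven -89.9 24.3
wrist door_mid [244.1, 88.8] 0.9 [0.5435 0.1793] oven -81.1 1.6
wrist hook [476.1, 116.6] 0.63 [ 0.4417 -0.0999] oven -376.8 31.9
top bail_bar [198.3, 202.1] 0.76 [0.5191 0.1694] oven -96.7 22.7
top basket [202.0, 201.4] 0.68 [0.5243 0.1714] oven -93.5 18.1
top door_mid [201.4, 193.9] 0.77 [0.5529 0.174 ] oven -84.0 -8.9
top hook [273.7, 223.7] 0.87 [ 0.4401 -0.1024] oven -379.6 32.9
scene bail_bar [201.7, 158.0] 0.7 [0.5317 0.1903] oven -73.4 15.7
scene basket [197.9, 184.4] 0.84 [0.5042 0.1795] oven -90.6 39.6
scene door_mid [205.6, 180.5] 0.66 [0.541  0.1881] oven -73.2 6.1
scene hook [222.7, 242.0] 0.89 [ 0.4564 -0.0895] oven -363.1 20.2
```

View pics/w4.png

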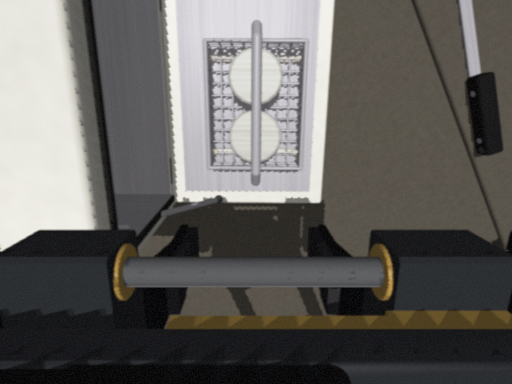

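```bash
python3 - <<'E'
from h import *
p=imaging.camera_params('wrist')
w=plane('wrist',[[257,27],[255.5,180]],.16,p);d=w[0]-w[1];print(w,w.mean(0),np.linalg.norm(d),np.degrees(np.arctan2(d[1],d[0])))
w=plane('wrist',[[206,38],[208,170],[308,38],[306,170]],.098,p);print(w)
info((*plane('wrist',[[256.3,103.5]],.16,p)[0,:2],.20),-104.15)
E
```

```text
[[0.58106466 0.15428013 0.16      ]
 [0.46876538 0.1839792  0.16      ]] [0.52491502 0.16912967 0.16      ] 0.11616006568920426 -14.813505024954285
[[0.59623838 0.19791036 0.098     ]
 [0.47692765 0.23150766 0.098     ]
 [0.57288525 0.10663863 0.098     ]
 [0.451763   0.13383929 0.098     ]]
t 21.15 p [0.4577 0.1892 0.2602] yawy -104.36 toolx [-0.0086 -0.0027 -1.    ] q [ 0.17  0.31  1.7  -0.    1.14  1.99] F [-0.4 -0.4 -0.2] w 60.4
turn [-0.2  0.4 -0.3]
shift before turn [ 59.6   2.6 -74.2] after [ 60.2   3.1 -73.7]
```

```bash
python3 -m inch '[[60,[0,3,-36],[0,0.4,-0.3]],[60,[20,0,-36],[0,0,0]],[60,[15,0,0],[0,0,0]],[60,[0,0,0],[0,0,0]],[60,[0,0,0],[0,0,0]]]'; python3 - <<'E'
from h import *
p=imaging.camera_params('wrist');im=imaging.camera('wrist')
info((.5228,.172,.141),-104.4)
for t,z in(('bail_bar',.16),):
  for d in imaging.tip_of('wrist',t)[:2]:
    print(t,d['pixel'],d['confidence'],plane('wrist',[d['pixel']],z,p))
cv2.imwrite('pics/w5.png',im[...,::-1])
E
```

```text
time: 21.78
position: [0.5265, 0.169, 0.2244]
tool_rot: [-0.701, 0.087, 0.702, 0.088]
ft_force: [-0.5, 0.3, -0.5]
grip_width: 0.0605
t 21.82 p [0.5262 0.169  0.2244] yawy -104.24 toolx [-0.0014  0.0012 -1.    ] q [0.11 0.43 1.61 0.   1.1  1.93] F [-0.7 -0.  -0.3] w 60.0
turn [0.2 0.1 0. ]
shift before turn [83.4 -2.   3.9] after [83.4 -2.1  4. ]
bail_bar [247.0, 212.6] 0.81 [[0.5236751  0.17457934 0.16      ]]
```

View pics/w5.png

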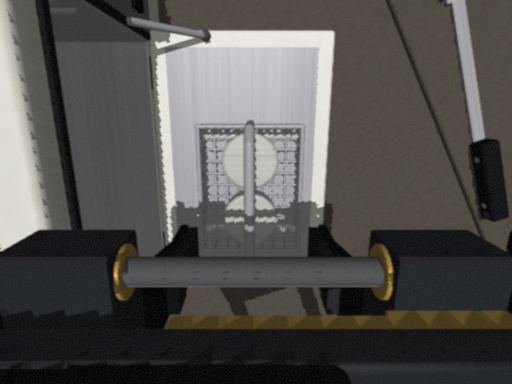

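```bash
python3 -m inch '[[60,[30,-2,3],[0,0,0]],[60,[30,0,0],[0,0,0]],[60,[15,0,0],[0,0,0]],[60,[6,0,0],[0,0,0]],[60,[0,0,0],[0,0,0]]]'; python3 -c "
from h import *
info((.5235,.172,.141),-104.3)"
```

```text
time: 22.5
position: [0.5256, 0.1734, 0.1462]
tool_rot: [0.705, -0.086, -0.699, -0.088]
ft_force: [-0.3, 0.4, 0.8]
grip_width: 0.0601
t 22.5 p [0.5256 0.1734 0.1462] yawy -104.12 toolx [ 0.0084  0.0024 -1.    ] q [0.12 0.53 1.69 0.   0.91 1.93] F [-0.3  0.4  0.8] w 60.1
turn [ 0.2 -0.4  0.3]
shift before turn [5.2 1.9 1.7] after [5.2 1.9 1.7]
```

```bash
python3 -m inch '[[60,[5,1,1],[0.2,-0.4,0.3]],[4,[0,0,0],[0,0,0]],[4,[0,0,0],[0,0,0]],[4,[0,0,0],[0,0,0]],[4,[0,0,0],[0,0,0]],[4,[0,0,0],[0,0,0]],[4,[0,0,0],[0,0,0]],[4,[0,0,0],[0,0,0]],[4,[0,0,0],[0,0,0]],[4,[0,0,0],[0,0,0]],[4,[0,0,0],[0,0,0]]]' 40; python3 -c "
from h import *
info((.5235,.172,.141),-104.3)"
```

```text
time: 23.88
position: [0.5261, 0.1728, 0.1432]
tool_rot: [0.703, -0.088, -0.7, -0.088]
ft_force: [-0.1, -0.6, -0.1]
grip_width: 0.0062
t 23.88 p [0.5261 0.1728 0.1432] yawy -104.32 toolx [ 4.6e-03 -8.0e-04 -1.0e+00] q [ 0.12  0.54  1.69 -0.    0.91  1.94] F [-0.1 -0.6 -0.1] w 6.2
turn [-0.  -0.3  0. ]
shift before turn [2.2 1.4 2.3] after [2.2 1.4 2.3]
```

```bash
python3 -m inch '[[4,[0,0,0],[0,-0.3,0]],[4,[-5,0,0],[0,0,0]],[4,[-8,0,0],[0,0,0]],[4,[0,0,0],[0,0,0]]]' 40; python3 - <<'E'
from h import *
info()
im=imaging.camera('scene');cv2.imwrite('pics/s5.png',cv2.resize(im[100:250,150:330],(720,600))[...,::-1])
E
```

```text
time: 24.38
position: [0.525, 0.1727, 0.1559]
tool_rot: [-0.7, 0.088, 0.703, 0.088]
ft_force: [-0.2, -0.5, -3.0]
grip_width: 0.0065
t 24.38 p [0.525  0.1727 0.1559] yawy -104.33 toolx [-3.9e-03  4.0e-04 -1.0e+00] q [0.12 0.52 1.68 0.   0.95 1.94] F [-0.2 -0.5 -3. ] w 6.5
```

View pics/s5.png

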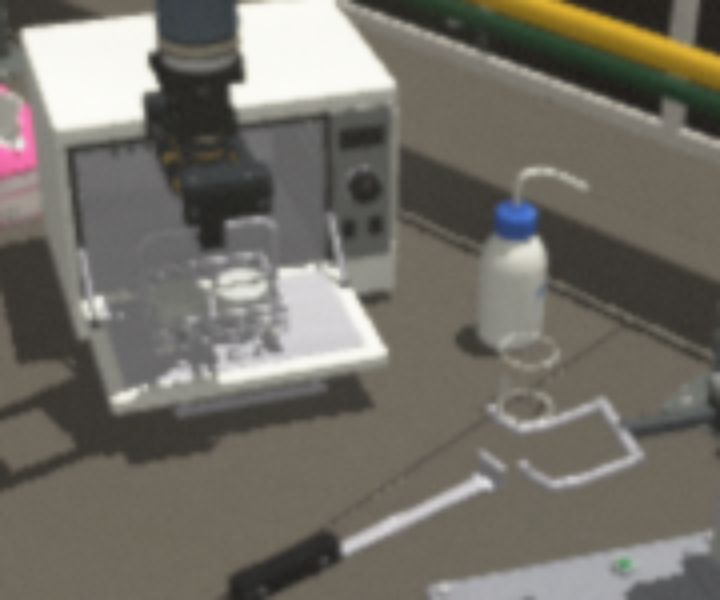

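```bash
python3 -m inch '[[4,[-25,0,0],[0,0,0]],[4,[-40,0,0],[0,0,0]],[4,[-40,0,0],[0,0,0]],[4,[-40,0,0],[0,0,0]],[4,[-15,0,0],[0,0,0]],[4,[0,0,0],[0,0,0]]]'; python3 -c "
from h import *
info((.446,-.235,.313),-104.3)"
```

```text
time: 25.18
position: [0.5231, 0.1723, 0.318]
tool_rot: [-0.697, 0.089, 0.706, 0.088]
ft_force: [0.9, -0.4, -4.1]
grip_width: 0.0067
t 25.18 p [0.5231 0.1723 0.318 ] yawy -104.34 toolx [-1.170e-02 -4.000e-04 -9.999e-01] q [0.11 0.33 1.49 0.   1.33 1.94] F [ 0.9 -0.4 -4.1] w 6.7
turn [-0.   0.6 -0.2]
shift before turn [  6.  413.7 -26.2] after [  5.  413.8 -25.9]
```

```bash
python3 -m inch '[[4,[0,20,-1],[0,0.6,-0.2]],[4,[0,40,-2],[0,0,0]],[4,[0,45,-3],[0,0,0]],[4,[0,45,-3],[0,0,0]],[4,[0,45,-3],[0,0,0]],[4,[0,45,-3],[0,0,0]],[4,[0,45,-3],[0,0,0]],[4,[0,45,-3],[0,0,0]],[4,[0,40,-3],[0,0,0]],[4,[0,25,-2],[0,0,0]],[4,[0,15,0],[0,0,0]],[4,[0,0,0],[0,0,0]]]'; python3 - <<'E'
from h import *
info((.446,-.235,.313),-104.3)
for k in range(3):
    p=imaging.camera_params('wrist');im=imaging.camera('wrist')
    if k==0:
        cv2.imwrite('pics/w6.png',im[...,::-1]);import pickle;pickle.dump(p,open('w6.pkl','wb'))
    for t,z in(('yoke_seat',.195),('balance',0),('bail_bar',.33)):
        for d in imaging.tip_of('wrist',t)[:1]:
            w=plane('wrist',[d['pixel']],z,p)[0];print(t,np.round(d['pixel'],1),round(d['confidence'],2),w.round(4))
E
```

```text
time: 26.68
position: [0.4261, -0.2496, 0.3027]
tool_rot: [-0.69, 0.089, 0.712, 0.09]
ft_force: [0.3, 0.8, -3.4]
grip_width: 0.0068
t 26.68 p [ 0.4261 -0.2496  0.3027] yawy -104.56 toolx [-0.0311  0.0058 -0.9995] q [-0.75  0.27  1.63 -0.02  1.27  1.08] F [ 0.3  0.8 -3.4] w 6.8
turn [-0.3  1.8 -0.1]
shift before turn [-10.9 -19.1 -15.2] after [-10.3 -19.1 -15.7]
yoke_seat [419.1   1.7] 0.44 [ 0.5341 -0.4043  0.195 ]
balance [236.8  42.5] 0.68 [ 0.5712 -0.2658  0.    ]
bail_bar [250.2 264.7] 0.64 [ 0.4288 -0.2486  0.33  ]
balance [240.5  42.3] 0.91 [ 0.5718 -0.2684  0.    ]
bail_bar [249.  263.2] 0.67 [ 0.4304 -0.2464  0.33  ]
bail_bar [250.6 265.3] 0.71 [ 0.4293 -0.2472  0.33  ]
```

View pics/w6.png

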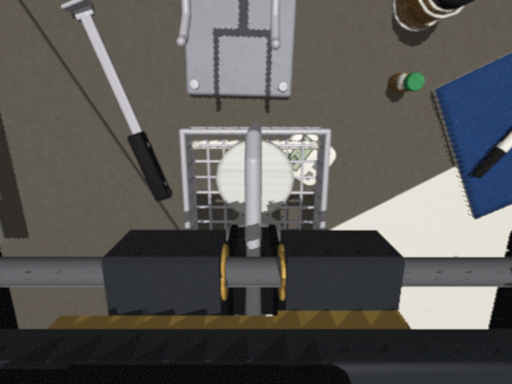

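```bash
python3 - <<'E'
from h import *
import pickle;p=pickle.load(open('w6.pkl','rb'))
from scipy.optimize import least_squares
D=[((182.5,40),(-32,34,212)),((276,41),(-32,-34,212)),((186,97),(-68,70,18)),((292,98),(-68,-70,18)),((186,1),(-6,34,190)),((279,1),(-6,-34,190))]
for sel in (D[:4],D[:2],D[2:4]):
    def f(a): return np.concatenate([proj('wrist',R.from_euler('z',a[2]).apply(np.array(X)/1e3)+[a[0],a[1],0],p)[0]-px for px,X in sel])
    o=least_squares(f,[.571,-.27,-.27]);print(o.x.round(4),np.degrees(o.x[2]).round(2),o.fun.round(1))
# bail bar in image: held at tcp
t,r,_=tool();print('bar ends px',proj('wrist',[t+r.apply([-.0168,0,-.061]),t+r.apply([-.0168,0,.061])]).round(1))
im=cv2.imread('pics/w6.png');g=cv2.cvtColor(im,cv2.COLOR_BGR2GRAY)
for row in(8,20,32,38): print(row,[c for c in range(165,300) if g[row,c]>g[row].mean()+25])
print(plane('wrist',[[253.5,128]],.32,p))
E
```

```text
[ 0.5716 -0.2702 -0.2659] -15.23 [-1.2  1.1  0.7  1.3  0.7 -2.4  0.2 -2.2]
[ 0.5723 -0.2705 -0.2639] -15.12 [-1.   0.1  1.   0. ]
[ 0.569  -0.2687 -0.264 ] -15.12 [ 0.3 -0.  -0.3 -0. ]
bar ends px [[253.5 132.4]
 [253.5 359. ]]
8 [182, 183, 184, 185, 186, 187, 188, 189, 191, 192, 193, 194, 195, 196, 197, 198, 199, 200, 201, 202, 203, 204, 205, 206, 207, 208, 209, 210, 211, 212, 213, 214, 215, 216, 217, 218, 219, 220, 221, 222, 223, 224, 225, 226, 227, 228, 229, 230, 231, 232, 233, 234, 235, 236, 237, 238, 248, 249, 250, 251, 252, 253, 254, 255, 256, 257, 258, 259, 260, 261, 262, 263, 264, 265, 266, 267, 268, 269, 270, 271, 272, 273, 274, 275, 276, 277, 278, 279, 280, 281, 282, 283, 284, 285, 286, 287, 288, 289, 290, 291, 292, 293, 294]
20 [181, 182, 183, 184, 185, 186, 187, 188, 191, 192, 193, 194, 195, 196, 197, 198, 199, 200, 201, 202, 203, 204, 205, 206, 207, 208, 209, 210, 211, 212, 213, 214, 215, 216, 217, 218, 219, 220, 221, 222, 223, 224, 225, 226, 227, 228, 229, 230, 231, 232, 233, 234, 235, 236, 237, 248, 249, 250, 251, 252, 253, 254, 255, 256, 257, 258, 259, 260, 261, 262, 
[... 302 characters left out ...]
, 208, 209, 210, 211, 212, 271, 272, 273, 274, 275, 276, 277, 278, 279, 280, 281, 282, 283, 284, 285, 286, 287, 288, 289, 290, 291, 292, 293]
38 [178, 179, 180, 181, 182, 183, 184, 188, 189, 190, 191, 192, 193, 194, 195, 196, 197, 198, 199, 200, 201, 202, 203, 204, 205, 206, 207, 208, 209, 210, 211, 212, 213, 219, 220, 221, 222, 223, 224, 225, 226, 227, 228, 229, 230, 231, 232, 233, 234, 235, 236, 237, 238, 239, 240, 241, 242, 243, 244, 245, 246, 247, 248, 249, 250, 251, 252, 253, 254, 255, 256, 257, 258, 259, 260, 261, 262, 263, 264, 265, 266, 272, 273, 274, 275, 276, 277, 278, 279, 280, 281, 282, 283, 284, 285, 286, 287, 288, 289, 290, 291, 292, 293]
[[ 0.48774344 -0.26555868  0.32      ]]
```

```bash
python3 -m inch '[[4,[-10,-18,-8],[-9,1.8,0]],[4,[0,0,0],[-10.2,0,0]],[4,[0,0,0],[-10.2,0,0]],[4,[0,0,0],[-10.2,0,0]],[4,[0,0,0],[-10.2,0,0]],[4,[0,0,0],[-10.2,0,0]],[4,[0,0,0],[-10.2,0,0]],[4,[0,0,0],[-10.2,0,0]],[4,[0,0,0],[-9.5,0,0]],[4,[0,0,0],[0,0,0]]]'; python3 -c "
from h import *
info((.4513,-.2377,.216),-15.15)"
```

```text
time: 28.52
position: [0.4401, -0.2319, 0.3136]
tool_rot: [0.548, 0.447, -0.548, 0.448]
ft_force: [-0.0, 0.2, -3.5]
grip_width: 0.0069
t 28.52 p [ 0.4401 -0.2319  0.3136] yawy -11.53 toolx [ 1.e-03 -5.e-04 -1.e+00] q [-0.71  0.25  1.62  0.    1.27 -0.51] F [-0.   0.2 -3.5] w 6.9
turn [ 3.6  0.  -0.1]
shift before turn [97.6 12.   3.4] after [97.6 12.3  2.6]
```

```bash
python3 -m inch '[[4,[25,6,1],[3.6,0,0]],[4,[30,0,1],[0,0,0]],[4,[25,0,0],[0,0,0]],[4,[12,0,0],[0,0,0]],[4,[4,0,0],[0,0,0]],[4,[0,0,0],[0,0,0]]]'; python3 -c "
from h import *
info((.4513,-.2377,.216),-15.15)"
```

```text
time: 29.28
position: [0.4479, -0.2368, 0.2171]
tool_rot: [0.565, 0.423, -0.564, 0.428]
ft_force: [-0.1, -0.3, -2.5]
grip_width: 0.0066
t 29.27 p [ 0.4479 -0.2368  0.2171] yawy -16.04 toolx [ 0.0056 -0.0044 -1.    ] q [-0.71  0.37  1.74  0.    1.02 -0.43] F [-0.1 -0.3 -2.5] w 6.6
turn [-0.9  0.2 -0.4]
shift before turn [ 1.1  3.5 -0.1] after [1.1 3.5 0. ]
```

```bash
python3 -m inch '[[4,[0,10,0],[-0.9,0.2,-0.4]],[4,[0,15,0],[0,0,0]],[4,[0,15,0],[0,0,0]],[4,[0,15,0],[0,0,0]],[4,[0,0,0],[0,0,0]]]'; python3 -c "
from h import *
info((.572,-.2704,.216),-15.15)"
```

```text
time: 29.9
position: [0.5088, -0.2547, 0.2208]
tool_rot: [0.563, 0.427, -0.56, 0.433]
ft_force: [-0.3, -0.5, -2.6]
grip_width: 0.0066
t 29.9 p [ 0.5088 -0.2547  0.2208] yawy -15.11 toolx [ 0.0085 -0.0052 -1.    ] q [-0.66  0.45  1.58  0.    1.1  -0.4 ] F [-0.3 -0.5 -2.6] w 6.6
turn [ 0.   0.2 -0.5]
shift before turn [ 5.4 65.  -1.4] after [ 4.8 65.1 -1.4]
```

```bash
python3 -m inch '[[4,[4,10,0],[0,0.2,-0.5]],[4,[2,14,-1],[0,0,0]],[4,[1,14,0],[0,0,0]],[4,[1,14,0],[0,0,0]],[4,[0,8,0],[0,0,-0.2]],[4,[0,0,0],[0,0,0]]]'; python3 -c "
from h import *
info((.572,-.2704,.216),-15.15)"
```

```text
time: 30.65
position: [0.5712, -0.2703, 0.2117]
tool_rot: [-0.561, -0.431, 0.562, -0.428]
ft_force: [0.1, 0.5, -3.0]
grip_width: 0.0065
t 30.65 p [ 0.5712 -0.2703  0.2117] yawy -15.11 toolx [-0.0039  0.0023 -1.    ] q [-0.62  0.55  1.42 -0.    1.17 -0.35] F [ 0.1  0.5 -3. ] w 6.5
turn [ 0.  -0.1  0.3]
shift before turn [-4.3  0.8 -0.1] after [-4.3  0.8 -0.1]
```

```bash
python3 -m inch '[[4,[10,1,0],[0,0,0.2]],[4,[10,0,0],[0,0,0]],[4,[6,0,0],[0,0,0]],[4,[0,0,0],[0,0,0]]]'; python3 -c "
from h import *
info((.572,-.2704,.178),-15.15)"
```

```text
time: 31.15
position: [0.5702, -0.2696, 0.1831]
tool_rot: [-0.561, -0.432, 0.562, -0.428]
ft_force: [0.1, 0.4, -4.6]
grip_width: 0.0066
t 31.15 p [ 0.5702 -0.2696  0.1831] yawy -15.12 toolx [-0.0036  0.0033 -1.    ] q [-0.62  0.58  1.45  0.    1.11 -0.36] F [ 0.1  0.4 -4.6] w 6.6
turn [ 0.  -0.1  0.3]
shift before turn [5.1 2.  0.3] after [5.1 1.9 0.3]
```

```bash
python3 -m inch '[[4,[1.5,2,0],[0,0,0.2]],[4,[1.5,0,0],[0,0,0]],[4,[1,0,0],[0,0,0]],[4,[0,0,0],[0,0,0]]]'; python3 -c "
from h import *
info((.572,-.2704,.178),-15.15)"
```

```text
time: 31.65
position: [0.5726, -0.2705, 0.1796]
tool_rot: [0.562, 0.43, -0.561, 0.43]
ft_force: [-0.7, -0.5, -3.4]
grip_width: 0.0069
t 31.65 p [ 0.5726 -0.2705  0.1796] yawy -15.13 toolx [ 0.0013  0.0015 -1.    ] q [-0.62  0.59  1.45  0.    1.1  -0.36] F [-0.7 -0.5 -3.4] w 6.9
turn [ 0.  -0.1 -0. ]
shift before turn [ 1.6 -0.6  0.1] after [ 1.6 -0.6  0.1]
```

```bash
for i in 1; do python3 -m inch '[[4,[1,0,0],[0,0,0]],[4,[0,0,0],[0,0,0]]]'; done; python3 -m inch '[[4,[1,0,0],[0,0,0]],[4,[0,0,0],[0,0,0]]]'
```

```text
time: 31.9
position: [0.5728, -0.2706, 0.1787]
tool_rot: [0.562, 0.43, -0.561, 0.43]
ft_force: [0.8, 0.6, -3.5]
grip_width: 0.0063
time: 32.15
position: [0.5729, -0.2707, 0.1781]
tool_rot: [0.562, 0.43, -0.561, 0.43]
ft_force: [-0.8, -1.1, -3.3]
grip_width: 0.0063
```

```bash
python3 -m inch '[[4,[1,0,0],[0,0,0]],[4,[0,0,0],[0,0,0]]]'; python3 -m inch '[[4,[1,0,0],[0,0,0]],[4,[0,0,0],[0,0,0]]]';python3 -m inch '[[4,[1,0,0],[0,0,0]]]'
```

```text
time: 32.4
position: [0.5729, -0.2706, 0.1778]
tool_rot: [0.562, 0.43, -0.561, 0.43]
ft_force: [-0.8, 0.1, -1.5]
grip_width: 0.0064
time: 32.65
position: [0.573, -0.2707, 0.1776]
tool_rot: [0.562, 0.429, -0.561, 0.43]
ft_force: [-1.5, 1.1, -0.2]
grip_width: 0.0065
time: 32.78
position: [0.573, -0.2707, 0.177]
tool_rot: [0.562, 0.429, -0.561, 0.43]
ft_force: [-1.4, 1.0, 3.8]
grip_width: 0.0065
```

```bash
python3 -m inch '[[4,[1.5,0,0],[0,0,0]]]'; python3 -m inch '[[4,[1.5,0,0],[0,0,0]]]'
```

```text
time: 32.9
position: [0.573, -0.2708, 0.1765]
tool_rot: [0.562, 0.429, -0.561, 0.431]
ft_force: [-2.5, 2.0, 8.2]
grip_width: 0.0063
time: 33.02
position: [0.573, -0.2707, 0.1764]
tool_rot: [0.562, 0.429, -0.561, 0.431]
ft_force: [-4.3, 3.6, 8.9]
grip_width: 0.0066
```

```bash
python3 -m inch '[[4,[1.9,0,0],[0,0,0]]]'; python3 -m inch '[[4,[1.9,0,0],[0,0,0]]]'
```

```text
time: 33.15
position: [0.5731, -0.2708, 0.1762]
tool_rot: [0.562, 0.429, -0.561, 0.431]
ft_force: [-3.4, 2.2, 11.1]
grip_width: 0.0066
time: 33.28
position: [0.5731, -0.2708, 0.1762]
tool_rot: [0.562, 0.429, -0.56, 0.431]
ft_force: [-3.1, 2.7, 10.0]
grip_width: 0.0063
```

```bash
python3 -m inch '[[4,[-0.8,0,0],[0,0,0]],[4,[-0.2,0,0],[0,0,0]],[4,[0,0,0],[0,0,0]]]'; python3 -c "
from h import *
info((.572,-.2704,.1776),-15.15)"
```

```text
time: 33.65
position: [0.5731, -0.2708, 0.1774]
tool_rot: [0.562, 0.428, -0.56, 0.432]
ft_force: [-0.8, -0.2, 1.2]
grip_width: 0.0066
t 33.65 p [ 0.5731 -0.2708  0.1774] yawy -15.09 toolx [ 0.005  -0.0022 -1.    ] q [-0.62  0.59  1.46  0.    1.09 -0.36] F [-0.8 -0.2  1.2] w 6.6
turn [ 0.1  0.  -0.3]
shift before turn [-0.2 -1.1 -0.1] after [-0.2 -1.1 -0.1]
```

```bash
python3 -m inch '[[30,[0,0,0],[0,0,0]],[30,[0,0,0],[0,0,0]],[30,[0,0,0],[0,0,0]],[30,[0,0,0],[0,0,0]]]'; python3 -c "
from h import *
info()
for k in range(2):
  for c,bz in(('scene',.195),('top',.195)):
    im=imaging.camera(c)
    for t,z in(('bail_bar',.195),('basket',.095)):
      for d in imaging.tip_of(c,t)[:1]: print(c,t,np.round(d['pixel'],1),round(d['confidence'],2),plane(c,[d['pixel']],z).round(4))
print(proj('scene',[[.572,-.27,.195],[.572,-.27,.095]]),proj('top',[[.572,-.27,.195]]))"
```

```text
time: 34.15
position: [0.5743, -0.2717, 0.1769]
tool_rot: [0.563, 0.427, -0.56, 0.433]
ft_force: [-0.7, 0.0, 0.6]
grip_width: 0.029
t 34.15 p [ 0.5743 -0.2717  0.1769] yawy -15.11 toolx [ 0.0073 -0.0036 -1.    ] q [-0.62  0.59  1.46  0.    1.09 -0.36] F [-0.7  0.   0.6] w 29.0
scene bail_bar [287.6 213.2] 0.8 [[ 0.5708 -0.2742  0.195 ]]
scene basket [283.3 238.9] 0.61 [[ 0.5671 -0.2681  0.095 ]]
top bail_bar [323.9 187.5] 0.53 [[ 0.5718 -0.2753  0.195 ]]
top basket [320. 189.] 0.57 [[ 0.572 -0.273  0.095]]
scene basket [283.7 238.5] 0.71 [[ 0.5692 -0.2673  0.095 ]]
top bail_bar [322.4 185.5] 0.64 [[ 0.5788 -0.2701  0.195 ]]
top basket [321.3 186.5] 0.5 [[ 0.5813 -0.2778  0.095 ]]
[[287.04390583 212.29844405]
 [284.9794395  238.68001875]] [[322.38508977 187.42910224]]
```

```bash
python3 -m inch '[[30,[-6,-1,0],[0,0,0]],[30,[-10,0,0],[0,0,0]],[30,[-20,0,0],[0,0,0]],[30,[-40,0,0],[0,0,0]],[30,[-50,0,0],[0,0,0]],[30,[-20,0,0],[0,0,0]],[30,[0,-50,0],[0,0,0]],[30,[0,-50,0],[0,0,0]],[30,[0,-30,0],[0,0,0]],[30,[0,0,0],[0,0,0]],[30,[0,0,0],[0,0,0]],[30,[0,0,0],[0,0,0]]]'; python3 - <<'E'
from h import *
info()
for c in('scene','top','wrist'):
    p=imaging.camera_params(c);im=imaging.camera(c)
    for t,z in(('bail_bar',.195),('basket',.095),('hook',0),('timer',0),('beaker',0),('seed_jar',0),('vial',0)):
      for d in imaging.tip_of(c,t)[:1]: print(c,t,np.round(d['pixel'],1),round(d['confidence'],2),plane(c,[d['pixel']],z,p)[0].round(4))
E
```

```text
time: 36.25
position: [0.4467, -0.238, 0.3351]
tool_rot: [0.564, 0.422, -0.559, 0.438]
ft_force: [1.0, -1.2, -0.3]
grip_width: 0.0301
t 36.25 p [ 0.4467 -0.238   0.3351] yawy -15.07 toolx [ 0.019  -0.0129 -0.9997] q [-0.71  0.23  1.59  0.    1.3  -0.45] F [ 1.  -1.2 -0.3] w 30.1
scene bail_bar [288.7 209.1] 0.77 [ 0.5853 -0.2603  0.195 ]
scene basket [283.4 238.8] 0.9 [ 0.5676 -0.2679  0.095 ]
scene hook [222.  241.7] 0.83 [ 0.4552 -0.087   0.    ]
scene timer [242.3 293.2] 0.82 [ 0.3959 -0.3107  0.    ]
scene beaker [279.8 199.5] 0.38 [0.7598 0.0059 0.    ]
scene seed_jar [328.8 315.5] 0.8 [ 0.5542 -0.5033  0.    ]
top bail_bar [325.8 185.9] 0.94 [ 0.5774 -0.2819  0.195 ]
top basket [320.  186.2] 0.82 [ 0.5824 -0.273   0.095 ]
top beaker [252.7 143.9] 0.38 [ 0.7548 -0.0178  0.    ]
top seed_jar [377.  193.3] 0.57 [ 0.5616 -0.5066  0.    ]
top vial [368.5 220. ] 0.44 [ 0.4569 -0.4728  0.    ]
wrist bail_bar [380.3 183.8] 0.87 [ 0.5681 -0.2716  0.195 ]
wrist basket [350.4 166. ] 0.98 [ 0.5701 -0.2733  0.095 ]
wrist hook [223.5  67. ] 0.7 [ 0.4438 -0.1065  0.    ]
wrist timer [234.3 209.7] 0.84 [ 0.3988 -0.3197  0.    ]
```

```bash
python3 -m inch '[[30,[0,0,0],[0,0,0]],[30,[0,0,0],[0,0,0]],[30,[0,0,0],[0,0,0]],[30,[0,0,0],[0,0,0]],[30,[0,0,0],[0,0,0]],[30,[0,0,0],[0,0,0]],[30,[0,0,0],[0,0,0]],[30,[0,0,0],[0,0,0]],[30,[0,0,0],[0,0,0]],[30,[0,0,0],[0,0,0]],[30,[0,0,0],[0,0,0]],[30,[0,0,0],[0,0,0]]]'; python3 - <<'E'
from h import *
a=imaging.camera('scene').astype(int);[imaging.camera('top') for _ in range(4)];b=imaging.camera('scene').astype(int)
print('motion in basket area',np.abs(a-b)[195:265,255:320].mean(),'elsewhere',np.abs(a-b)[300:,:200].mean())
p=imaging.camera_params('wrist');imaging.camera('wrist')
for t,z in(('bail_bar',.195),('basket',.095)):
    for d in imaging.tip_of('wrist',t)[:1]: print(t,round(d['confidence'],2),plane('wrist',[d['pixel']],z,p)[0].round(4))
print(robot.hand_in())
E
```

```text
time: 38.95
position: [0.4456, -0.2375, 0.3348]
tool_rot: [0.564, 0.423, -0.559, 0.437]
ft_force: [0.2, -0.2, 0.0]
grip_width: 0.0299
motion in basket area 1.2936996336996336 elsewhere 0.8874404761904762
bail_bar 0.55 [ 0.5693 -0.2697  0.195 ]
basket 0.83 [ 0.5674 -0.2731  0.095 ]
the job is handed in; nothing more can be done
None
```

The basket is hanging by its bail in the balance's yoke, and I handed the job in at about 39 s of the 69 s allowed.

- **Drawing it out:** I drew the basket with the hook by its bail onto the open door, clear of the chamber. I then laid the hook back where it had been on the bench.
- **Hanging and tug:** I carried the basket level to the balance and seated the bail. It met the prongs at the height I had worked out. With the bail still gripped I tugged down with 10–11 N, with a sideways force of up to about 5.6 N as well. It held, so I let it go and backed the arm away.

**Last checks:**
- **Basket:** the wrist camera put the bail bar within 3 mm of the seat, and the basket hanging under it. The arm felt no force. The difference between two pictures near the basket was only slightly above picture noise, so it looked at rest.
- **Other things:** the timer, jar and beaker matched their first positions within about 2 cm, as did the vial, seen only in the top camera. These network readings scatter by about that much.
- **Disagreement:** some scene and top camera readings of the hung basket and bail were off by 10–16 mm. That is within their usual scatter, and the closer wrist view did not show it.
- **Not done:** I had used all 12 picture views, so I never looked at the hung basket or the final scene in a picture. I judged both by measured numbers only.

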